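Mount a clamp post on a bench shaker and pull-test it

TASK

Put the orange-headed post's round foot down through the wide end of the keyhole shoe on the shaker, slide it under the lips fully home to the stop, then prove the joint: pull the post straight up with about 12 newtons and keep that pull on for one and a half seconds. Ease off, and leave the post released, upright and still fully home. Go gently, never loading the shoe with 22 newtons or more, never tipping the post over, and leave the bottle, box and tube tray where they are.

Things in the scene. Friction and masses are not known exactly. Their poses are not given: they have to be found in the camera images.
- post: Loose clamp post, 0.2 to 0.42 kg, on its foot. Origin: centre of the foot's underside; z up. From the bottom: steel disc foot, diameter 36, 6 thick; steel neck, diameter 16, up to 30; orange square grip block 26 x 26 from 30 to 80 (flat faces square to the post's x and y: grip here); steel spigot, diameter 12, up to 92.
- shaker: Fixed white bench shaker housing, 190 x 160 x 55 mm high. Origin: centre of its underside on the bench; its own x runs the same way as the platform's. Its control panel is on the -x side.
- platform: Blue platform 180 x 150 x 6 mm on rubber mounts; gives a few mm up or down under load and springs back. Origin: centre of its underside, 63 above the bench. It carries an aluminium keyhole shoe, x -64 to +55, y -35 to +35: a hollow with its floor at z = 6, x -52 to +38, 44 wide, walls up to z = 15; a steel lip plate covers its +x half, with an orange mark at the closed (stop) end.
- entry (a point): Point on the shoe's floor (69 above the bench) under the middle of the wide opening, 44 x 44 mm (platform x = -30, y = 0, z = 6): the post's foot goes straight down here. Axes are the platform's.
- home (a point): Point on the shoe's floor (platform x = +20, y = 0, z = 6): middle of the foot when fully home at the rigid stop, 50 mm from entry along platform +x (the slide direction). From x = -8 to +34 the two lips, 5 thick, leave a slot 22 wide for the neck. Their height is shimmed differently each time: the foot has 3 to 8 mm of up-and-down play under them, to be found by feel.
- amber_bottle: Loose amber bottle, diameter 60, 120 tall; origin at the centre of its underside. Not to be disturbed.
- green_box: Loose green box 90 x 70 x 60 tall; origin at the centre of its underside. Not to be disturbed.
- tube_tray: Loose white tray 130 x 80 x 50 tall with three capped tubes standing 110 tall; origin at the centre of its underside. Not to be disturbed.

How it is judged:
On the way, in this order (a step that is already met when the one before it is completed fails the run):
1. the post's foot is down in the wide end of the shoe (z of post in the frame of platform between 0.004 and 0.01 m and x of post in the frame of platform between -0.04 and -0.015 m and horizontal distance between post and entry below 0.015 m), for 0.1 s.
2. the foot is slid under the lips, home to within 5 mm of the stop (x of post in the frame of platform above 0.015 m and y of post in the frame of platform between -0.005 and 0.005 m and z of post in the frame of platform below 0.015 m), for 0.1 s.
3. at home, the post is pulled up against the lips with 9 to 15 N for 1 s (x of post in the frame of platform above 0.015 m and y of post in the frame of platform between -0.005 and 0.005 m and z of post in the frame of platform between 0.0075 and 0.016 m and contact force between post and platform between 9 and 15 N and z of platform in the frame of shaker above 0.0645 m), for 1 s.
At the end, for the whole second after the job is handed in: the post stands upright (within 0.08 rad) and at rest on the floor of the shoe (within 2 mm), home to within 5 mm of the stop, and within 5 mm of the slot's middle line, released (x of post in the frame of platform above 0.015 m and y of post in the frame of platform between -0.005 and 0.005 m and z of post in the frame of platform between 0.004 and 0.008 m and angle between post's own z axis and vertical below 0.08 rad and linear speed of post below 0.02 m/s); the robot touches nothing.
It fails at once if the post and the shoe press on each other with 22 N or more (contact force between post and platform above 22 N).
It fails at once if the post is tipped by more than 0.6 rad (angle between post's own z axis and vertical above 0.6 rad).
It fails at once if the amber bottle is moved by more than 30 mm (distance of amber_bottle from where it was at the start of the episode above 0.03 m).
It fails at once if the green box is moved by more than 30 mm (distance of green_box from where it was at the start of the episode above 0.03 m).
It fails at once if the tray of tubes is moved by more than 30 mm (distance of tube_tray from where it was at the start of the episode above 0.03 m).
It also fails if it takes over 67 s, if anything falls off the work surface, if the arm or the gripper's body presses on something with over 40 N, if the wrist force passes 120 N, or if a joint passes its speed limit or range.

ROBOT

A 6-joint arm with a two-finger parallel gripper is mounted at the origin on the work surface. World frame = base frame: x ahead of the robot, y to its left, z up, the work surface at z = 0. Lengths are in m, angles in rad, forces in N, time in s.
With the tool pointing down it reaches from about 0.25 to 0.725 m from the base axis. Payload 4 kg.
Tool frame: the origin (TCP) lies midway between the tips of the shut fingers; the grasp point (between the pads) lies 19 mm behind it; z points along the fingers, y is the direction in which the jaws open and shut (so a half turn about z gives the same grasp; the last joint's range is limited). The gripper opens to 85 mm and grips with 20 to 120 N. Pads are 22 mm wide; open, the fingers measure 114 mm over their backs; the gripper's body (76 mm by 85 mm) begins 54 mm behind the grasp point. The pads swing forward as they close: fully open they stand 13 mm farther back than shut.
Start: joints at [1.246, 0.241, 0.005, 1.335, 0, 1.571], TCP at [0.16, 0.474, 0.231] pointing down, gripper open.
Joint ranges: [-2.72, 2.72], [-1.05, 1.87], [-1.09, 1.28], [-1.99, 2.15], [-1.42, 1.44], [-3.14, 3.14]. Speed limits (rad/s): [2.79, 2.79, 3.14, 3.14, 3.14, 3.14].

INTERFACE

Orientations are given as a unit quaternion [x, y, z, w].
In Python, from workcell import get_obs, camera, camera_model, job_done, masks_of gives the robot as it stands.
- The arm moves only by the tool jog_arm, never from a script. Its argument "deltas" is a list that holds one entry, the list of rows, each a list of 7 numbers: the shift along the tool's x, y, z in mm, then the turn, a rotation vector about the tool's x, y, z in degrees, then the finger opening in mm, from 0 to 85.4. A call has 1 to 5 rows; each row shifts and turns the pose as measured when the row begins, along the tool's axes as they then stand; what a row does not reach is not made up. A row lasts 1/10 s, in which the tool goes at most 50 mm and 8.59 degrees, less where a joint would pass 70% of its speed; a pose out of reach is approached as far as the arm can. A call with a gripper value outside its range is refused whole. The fingers move at their own pace and stop on an object; the grip force is fixed at half the most. Time passes only in rows, so rows that do not move let the fingers close. It gives the time, the measured TCP pose, the force and the opening at its end, in the units of the state.
- get_obs(): the state, without advancing time (a new reading comes with each control period).
- camera(name): name is "side" or "top"; returns the picture (480x640x3 uint8, red, green, blue); there is no depth.
- camera_model(name): a dict with "fovy" (degrees; the focal length in pixels is half the picture's height over the tangent of half this angle, whatever the lens; pixels are square), "cx", "cy" (the principal point, pixels), "k1" (the pictures are not rectified: a ray, as slopes to the right and down, at radius r is drawn at 1 + k1 r^2 times it, then the intrinsics apply), "pose" (4x4, takes a point from camera to world coordinates). Camera axes: x right, y down, z forward; pixel columns grow to the right and rows downward; lengths in m; the calibration is good to about 2 mm. A picture is of the moment at which its call begins. camera_model takes no time and is no camera call.
- job_done(): hands the job in, once; it reports no verdict.
Trained networks look in the newest picture that a camera, given by its name, has taken for a name from the list of things; names that differ only in an ending like _2 or _b are one class to them, and where a whole thing is asked for, a point or a joint stands for the part that bears it (a point fixed in the world has none). Each returns a list of dicts, best first, with "conf" (0 to 1); they miss things now and then, are a little off and sometimes report something else, mostly with a low value. They report only what shows in the picture. A call takes as long as a camera call.
- masks_of(target, camera): "pixels" (480x640 bool, what is visible of it) and "at" ([column, row] in pixels, amid what is visible of it).
The state is a dict: "clock": time; "joint_pos": joint angles; "joint_vel": joint speeds; "tau": joint torques, N m; "eef_pos": TCP position; "tool_rot": TCP orientation; "ft_force": force on the tool from outside, world axes, zero at the start; "ft_torque": the same for the moment, N m; "grip_width": finger opening in m.
Only numpy, scipy, OpenCV 4.12 (cv2) and the standard library are available. Lean on these libraries where they do the work, as an engineer would, in place of code of your own. Each camera call takes 0.05 s, during which the arm holds its last target. There are 200 camera calls.

## Working session

There is one attempt and no reset: what is moved stays moved. The work goes in short steps, Python scripts to look and compute and a tool call to move; the robot and the scene stay as the last step left them, time stands still between calls to the robot, and variables do not carry over. Pictures are saved under pics/ and viewed, about 8 in all and at most 12, crops included, and the job is handed in when it is done.

Besides the shell and the picture viewer there is one more tool, called after "Call:" as name(argument=value, ...) on one line, values as JSON. jog_arm: Moves the arm, as the interface text tells. Its arguments: {"type":"object","properties":{"deltas":{"type":"array"}},"required":["deltas"]}

```bash
mkdir -p pics; ls
cat > h.py <<'E'
import numpy as np, cv2
from workcell import *
def K(m):
    f=240/np.tan(np.radians(m["fovy"])/2); return np.array([[f,0,m["cx"]],[0,f,m["cy"]],[0,0,1]])
def ray(n,uv):
    m=camera_model(n); k=K(m); d=(np.array(uv,float)-[m["cx"],m["cy"]])/k[0,0]
    x=d.copy()
    for _ in range(30): x=d/(1+m["k1"]*(x@x))
    P=np.array(m["pose"]); return P[:3,3],P[:3,:3]@np.array([x[0],x[1],1])
def atz(n,uv,z):
    o,d=ray(n,uv); return o+d*(z-o[2])/d[2]
def proj(n,p):
    m=camera_model(n); P=np.array(m["pose"]); q=P[:3,:3].T@(np.array(p)-P[:3,3]); s=q[:2]/q[2]
    return s*(1+m["k1"]*(s@s))*K(m)[0,0]+[m["cx"],m["cy"]]
E
python3 - <<'E'
from h import *
np.set_printoptions(precision=3,suppress=True)
for n in("top","side"):
    im=camera(n); cv2.imwrite(f"pics/{n}0.png",im[:,:,::-1])
    m=camera_model(n); print(n,np.array(m["pose"])[:3],m["fovy"],m["k1"])
    for t in("post","shaker","platform","entry","home","amber_bottle","green_box","tube_tray"):
        for r in masks_of(t,n)[:2]: print(t,round(r["conf"],2),np.array(r["at"]),r["pixels"].sum())
o=get_obs();print(o)
E
```

```text
pics
top [[-0.028 -0.983  0.184  0.46 ]
 [-1.     0.027 -0.005 -0.013]
 [-0.    -0.184 -0.983  1.114]] 55.133001128406576 -0.07355914389821988
post 0.56 [254.9 290.4] 262
post 0.17 [128.6 285.3] 1515
shaker 0.83 [409.6 308.4] 6088
entry 0.57 [413.  309.4] 5386
home 0.83 [413.2 305.8] 5392
amber_bottle 0.91 [327.6 196.5] 627
green_box 0.67 [128.4 283.9] 1490
green_box 0.65 [323.5 197.7] 636
tube_tray 0.78 [500.3 307.2] 2283
side [[-0.873 -0.326  0.361  0.27 ]
 [-0.487  0.572 -0.66   0.674]
 [ 0.009 -0.753 -0.658  0.745]] 56.09223333270719 0.024484555803752743
post 0.74 [319.7 297.8] 569
shaker 0.68 [404.9 211.9] 4646
platform 0.7 [406.6 201.4] 2717
entry 0.94 [409.6 201.1] 2708
entry 0.74 [439.  170.3] 1692
home 0.85 [410.  202.5] 2824
amber_bottle 0.62 [278.4 212.7] 889
green_box 0.94 [216.  424.7] 3529
tube_tray 0.9 [438.6 170.2] 1620
{'clock': 0.9, 'joint_pos': array([ 1.246,  0.241,  0.005,  1.335, -0.   ,  1.571]), 'joint_vel': array([ 0.001, -0.001, -0.   , -0.001,  0.   , -0.   ]), 'tau': array([  0.   , -37.219,  25.27 ,   0.001,  -0.   ,  -0.   ]), 'eef_pos': array([0.16 , 0.474, 0.231]), 'tool_rot': array([ 0.162,  0.987, -0.   ,  0.   ]), 'ft_force': array([ 0.362, -0.339, -0.054]), 'ft_torque': array([-0.018, -0.036,  0.021]), 'grip_width': 0.08528019989947187}
```

Run:
```python
import cv2
a=cv2.imread("pics/top0.png")[160:400,220:540];b=cv2.imread("pics/side0.png")[120:360,240:560]
cv2.imwrite("pics/v1.png",cv2.resize(a,(800,600),interpolation=cv2.INTER_CUBIC))
cv2.imwrite("pics/v2.png",cv2.resize(b,(800,600),interpolation=cv2.INTER_CUBIC))
```

```text
(no output)
```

View pics/v1.png

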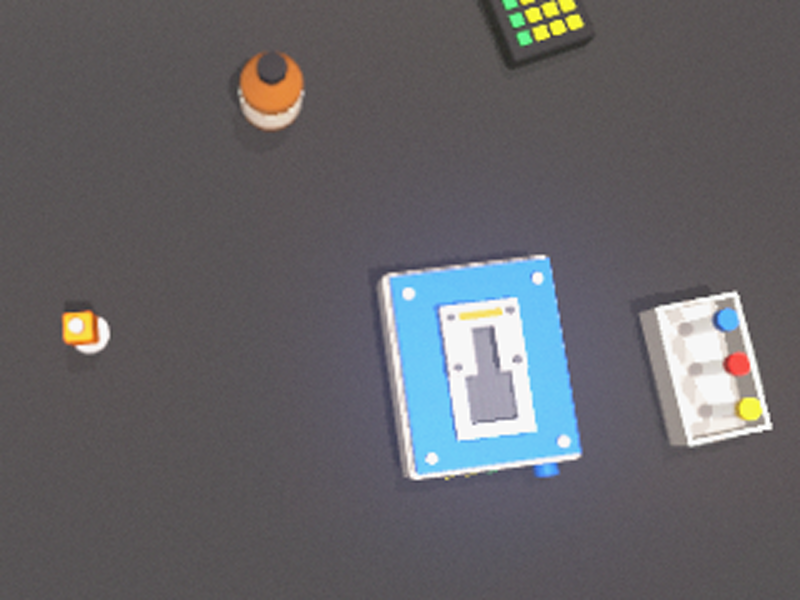

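View pics/v2.png

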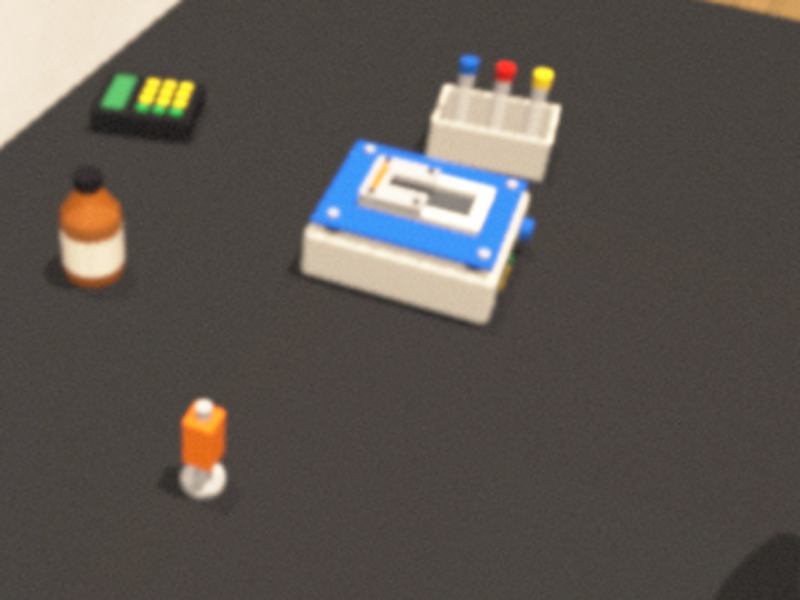

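The top view shows the post's spigot at about (250,290) px and the shoe at about (414,308) px. The orange mark (stop end) points up-image, which is world +x. The side view agrees, with the post's foot at about (321,312) px.

```bash
cat > m.py <<'E'
from h import *
np.set_printoptions(precision=4,suppress=True)
def rect(n,mask,z):
    c=max(cv2.findContours(mask.astype(np.uint8),cv2.RETR_EXTERNAL,cv2.CHAIN_APPROX_NONE)[0],key=cv2.contourArea)[:,0]
    w=np.array([atz(n,p,z)[:2] for p in c]); return cv2.minAreaRect((w*1000).astype(np.float32))
if __name__=="__main__":
    for n in("top","side"):
        hsv=cv2.cvtColor(cv2.imread(f"pics/{n}0.png"),cv2.COLOR_BGR2HSV)
        H,S,V=cv2.split(hsv)
        print(n,"blue",rect(n,(abs(H.astype(int)-106)<10)&(S>140)&(V>110),.069))
    v=lambda x,y:(220+x/2.5,160+y/2.5); s=lambda x,y:(240+x/2.5,120+y/2.5)
    print("spigot top",atz("top",v(76,325),.092),atz("side",s(204,403),.092))
    print("foot side",atz("side",s(203,479),.006), "foot top",atz("top",v(92,335),.006))
    print("topface",[atz("top",v(*p),.08)[:2] for p in((63,314),(95,311),(97,343),(65,346))])
    print("shoe",[atz("top",v(*p),.078)[:2] for p in((440,307),(517,298),(536,431),(460,440))])
    print("pocket low edge, far slot", [atz("top",v(*p),.083)[:2] for p in((468,423),(517,417),(472,328),(494,326))])
    for t,n in(("tube_tray","top"),("amber_bottle","top"),("green_box","top")): print(t,[atz(n,r["at"],.05)[:2] for r in masks_of(t,n)[:1]])
    # best square yaw of block top via side edges
    im=cv2.imread("pics/top0.png")[275:310,235:272];im2=cv2.imread("pics/side0.png")[270:325,295:345]
    cv2.imwrite("pics/v3.png",np.hstack([cv2.resize(im,(400,380),interpolation=2),cv2.resize(im2,(380,380),interpolation=2)]))
E
python3 m.py
```

```text
top blue ((512.794677734375, -220.74331665039062), (175.67164611816406, 148.33135986328125), 5.46909236907959)
side blue ((512.1646728515625, -213.06936645507812), (180.42930603027344, 157.39146423339844), 4.968547821044922)
spigot top [0.5555 0.1458 0.092 ] [0.5553 0.149  0.092 ]
foot side [0.5525 0.1541 0.006 ] foot top [0.5535 0.1437 0.006 ]
topface [array([0.5669, 0.1595]), array([0.5689, 0.1305]), array([0.54  , 0.1288]), array([0.538 , 0.1576])]
shoe [array([ 0.5641, -0.1817]), array([ 0.5702, -0.2524]), array([ 0.4505, -0.2617]), array([ 0.4449, -0.1931])]
pocket low edge, far slot [array([ 0.4596, -0.2002]), array([ 0.4634, -0.2443]), array([ 0.5438, -0.2087]), array([ 0.545 , -0.2287])]
tube_tray [array([ 0.5024, -0.4272])]
amber_bottle [array([ 0.7794, -0.0333])]
green_box [array([0.5806, 0.4412])]
```

View pics/v3.png

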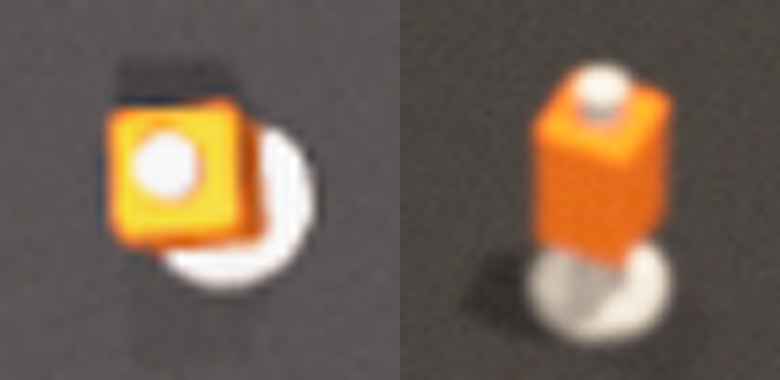

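Call:
jog_arm(deltas=[[[0,0,0,0,0,-7.6,85],[0,0,0,0,0,-7.6,85],[0,0,0,0,0,-7.5,85],[-35,-34,0,0,0,0,85],[-35,-34,0,0,0,0,85]]])

```text
clock: 1.55
eef_pos: [0.2332, 0.415, 0.2309]
tool_rot: [-0.05, 0.999, 0.001, -0.0]
ft_force: [1.3, 0.5, -0.6]
grip_width: 0.0849
```

Call:
jog_arm(deltas=[[[-35,-34,0,0,0,0,85],[-35,-34,0,0,0,0,85],[-35,-34,0,0,0,0,85],[-35,-34,0,0,0,0,85],[-35,-34,0,0,0,0,85]]])

```text
clock: 2.05
eef_pos: [0.4293, 0.2592, 0.2313]
tool_rot: [-0.053, 0.999, 0.002, 0.001]
ft_force: [-0.8, 0.3, -0.0]
grip_width: 0.0854
```

Call:
jog_arm(deltas=[[[-33,-36,0,0,0,0.6,85],[-33,-36,0,0,0,0,85],[-33,-36,0,0,0,0,85],[-14,-16,30,0,0,0,85],[0,0,30,0,0,0,85]]])

```text
clock: 2.55
eef_pos: [0.5653, 0.1393, 0.1745]
tool_rot: [-0.043, 0.999, 0.003, 0.008]
ft_force: [-0.2, -0.1, -0.6]
grip_width: 0.0854
```

Run:
```python
from h import *
np.set_printoptions(precision=4,suppress=True)
o=get_obs();print(o["eef_pos"],o["tool_rot"],o["ft_force"])
im=camera("side");cv2.imwrite("pics/s1.png",im[:,:,::-1])
cv2.imwrite("pics/v4.png",cv2.resize(im[200:360,230:430,::-1],(800,640))[:600])
```

```text
[0.5653 0.1393 0.1745] [-0.0426  0.9991  0.0034  0.0084] [-0.1647 -0.0745 -0.6142]
```

View pics/v4.png

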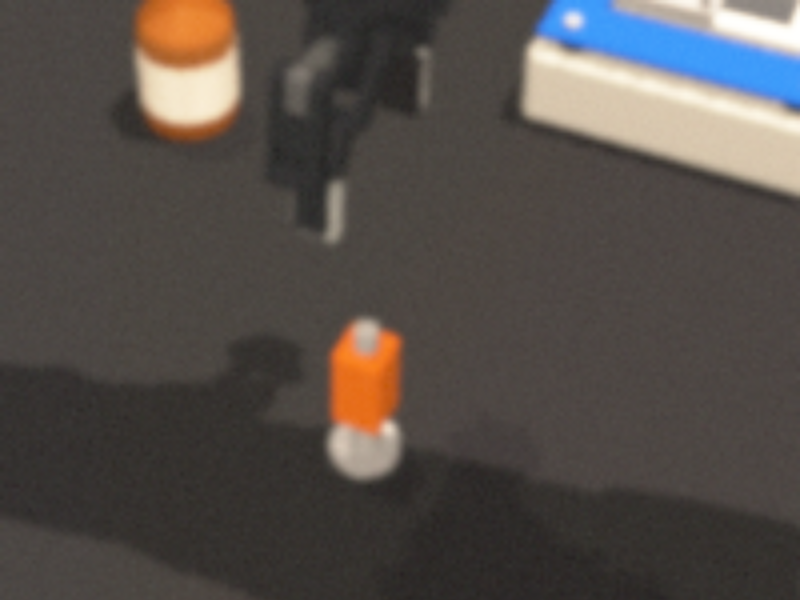

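The gripper is above the post but overshot by about 1 cm in x. The fingers straddle the post along y. I'll compute the correction.

```bash
cat > g.py <<'E'
import sys
from h import *
from scipy.spatial.transform import Rotation as R
x,y,z,yaw=map(float,sys.argv[1:5]); o=get_obs()
r=R.from_quat(o["tool_rot"]); a=np.radians(yaw)
t=R.from_matrix(np.array([[-np.cos(a),-np.sin(a),0],[-np.sin(a),np.cos(a),0],[0,0,-1]]).T)
p=np.array([x,y,z])
print("pos",o["eef_pos"].round(4),"t",o["clock"],"ft",o["ft_force"].round(2),"w",round(o["grip_width"],4))
print("shift now-axes",(r.inv().apply(p-o["eef_pos"])*1000).round(1),"target-axes",(t.inv().apply(p-o["eef_pos"])*1000).round(1),"rot",(r.inv()*t).as_rotvec(degrees=True).round(2))
E
python3 g.py .555 .147 .036 4.5
```

```text
pos [0.5619 0.1392 0.1689] t 2.6 ft [-1.45 -0.68 -3.96] w 0.0852
shift now-axes [  7.3   7.7 132.9] target-axes [  6.3   8.3 132.9] rot [0.28 0.46 0.43]
```

Call:
jog_arm(deltas=[[[6,8,20,0.2,0.4,0.4,85],[0,0,0,0,0,0,85],[0,0,25,0,0,0,85],[0,0,25,0,0,0,85],[0,0,0,0,0,0,85]]])

```text
clock: 3.1
eef_pos: [0.5558, 0.1475, 0.1007]
tool_rot: [-0.04, 0.999, 0.001, 0.001]
ft_force: [-0.5, -0.7, 0.2]
grip_width: 0.0855
```

```bash
python3 g.py .555 .147 .036 4.5
```

```text
pos [0.5558 0.1475 0.1007] t 3.1 ft [-0.51 -0.74  0.21] w 0.0855
shift now-axes [ 1.  -0.5 64.7] target-axes [ 0.8 -0.4 64.7] rot [0.09 0.11 0.11]
```

Call:
jog_arm(deltas=[[[1,-0.5,22,0,0,0,85],[0,0,22,0,0,0,85],[0,0,15,0,0,0,85],[0,0,4,0,0,0,85],[0,0,0,0,0,0,40]]])

```text
clock: 3.6
eef_pos: [0.562, 0.1504, 0.0483]
tool_rot: [-0.042, 0.999, 0.002, 0.009]
ft_force: [0.6, 0.0, -0.1]
grip_width: 0.0728
```

Call:
jog_arm(deltas=[[[0,0,0,0,0,0,40],[0,0,0,0,0,0,30],[0,0,0,0,0,0,20],[0,0,0,0,0,0,20],[0,0,0,0,0,0,20]]])

```text
clock: 4.1
eef_pos: [0.5647, 0.1512, 0.0532]
tool_rot: [-0.042, 0.999, 0.003, 0.012]
ft_force: [0.4, 0.2, -2.8]
grip_width: 0.0249
```

Call:
jog_arm(deltas=[[[0,0,0,0,0,0,20],[0,0,0,0,0,0,20]]])

```text
clock: 4.3
eef_pos: [0.5648, 0.1512, 0.0531]
tool_rot: [-0.042, 0.999, 0.003, 0.012]
ft_force: [0.6, 0.9, -0.3]
grip_width: 0.025
```

```bash
python3 g.py .555 .147 .036 4.5
python3 - <<'E'
from h import *
im=camera("side");cv2.imwrite("pics/v5.png",cv2.resize(im[200:350,230:430,::-1],(800,600)))
E
```

```text
pos [0.5648 0.1512 0.0531] t 4.3 ft [ 0.59  0.9  -0.28] w 0.025
shift now-axes [10.5 -3.4 16.9] target-axes [10.1 -3.4 17.1] rot [0.29 1.4  0.36]
```

View pics/v5.png

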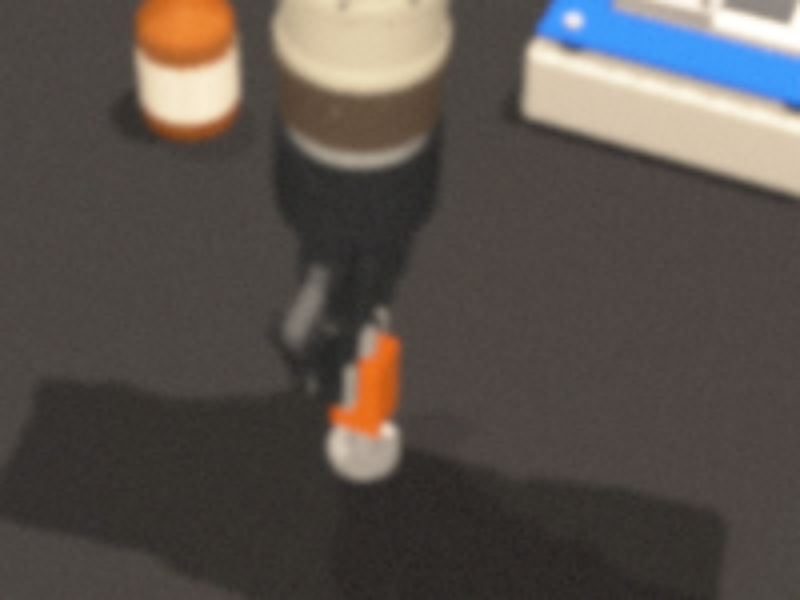

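The post is upright and the pads are on the block, but about 10 mm off-centre in x and high. I'll regrasp while it stands safely on the bench.

Call:
jog_arm(deltas=[[[0,0,0,0,0,0,60],[0,0,0,0,0,0,60],[0,0,0,0,0,0,60],[5,-1.5,5,0.2,1.4,0.4,60],[0,0,0,0,0,0,60]]])

```text
clock: 4.85
eef_pos: [0.5599, 0.1493, 0.0484]
tool_rot: [-0.039, 0.999, 0.001, -0.001]
ft_force: [0.5, 0.4, -0.4]
grip_width: 0.0595
```

```bash
python3 g.py .555 .147 .036 4.5
```

```text
pos [0.5599 0.1493 0.0484] t 4.85 ft [ 0.55  0.37 -0.35] w 0.0595
shift now-axes [ 5.1 -1.9 12.4] target-axes [ 5.1 -1.9 12.4] rot [ 0.09 -0.06 -0.07]
```

Call:
jog_arm(deltas=[[[5,-1,6,0,0,0,60],[0,0,0,0,0,0,60],[0,-1,6,0,0,0,60],[0,0,0,0,0,0,60],[0,0,0,0,0,0,45]]])

```text
clock: 5.35
eef_pos: [0.5542, 0.1466, 0.0346]
tool_rot: [-0.039, 0.999, 0.001, -0.001]
ft_force: [0.5, -0.5, 0.4]
grip_width: 0.0469
```

```bash
python3 g.py .555 .147 .036 4.5
```

```text
pos [0.5542 0.1466 0.0346] t 5.35 ft [ 0.51 -0.46  0.42] w 0.0469
shift now-axes [-0.8  0.4 -1.4] target-axes [-0.8  0.4 -1.4] rot [ 0.07 -0.14 -0.07]
```

Call:
jog_arm(deltas=[[[-1,0,0,0,0,0,35],[0,0,0,0,0,0,20],[0,0,0,0,0,0,20],[0,0,0,0,0,0,20],[0,0,0,0,0,0,20]]])

```text
clock: 5.85
eef_pos: [0.5556, 0.147, 0.0349]
tool_rot: [-0.039, 0.999, 0.001, -0.001]
ft_force: [0.0, 0.9, -1.0]
grip_width: 0.0254
```

Call:
jog_arm(deltas=[[[0,0,-10,0,0,0,20],[0,0,-25,0,0,0,20],[0,0,-25,0,0,0,20],[0,0,-10,0,0,0,20],[0,0,0,0,0,0,20]]])

```text
clock: 6.35
eef_pos: [0.5527, 0.1456, 0.1052]
tool_rot: [-0.039, 0.999, -0.0, -0.005]
ft_force: [0.8, 0.6, -4.2]
grip_width: 0.0252
```

Call:
jog_arm(deltas=[[[0,0,-25,0,0,0,20],[0,0,-30,0,0,0,20],[0,0,-10,0,0,0,20],[0,0,0,0,0,0,20],[0,0,0,0,0,0,20]]])

```text
clock: 6.85
eef_pos: [0.55, 0.1447, 0.1655]
tool_rot: [-0.039, 0.999, -0.002, -0.01]
ft_force: [-1.0, 0.8, -4.5]
grip_width: 0.0258
```

```bash
python3 g.py .482 -.224 .17 5.5; sleep 0
python3 - <<'E'
from h import *
F=[]
im=camera("side");F.append(get_obs()["ft_force"]);im2=camera("top");F.append(get_obs()["ft_force"]);print(np.round(F,2))
cv2.imwrite("pics/s3.png",im[:,:,::-1])
cv2.imwrite("pics/v6.png",cv2.resize(im[150:330,230:470,::-1],(800,600)))
E
```

```text
pos [0.55   0.1447 0.1655] t 6.85 ft [-0.95  0.84 -4.51] w 0.0258
shift now-axes [  96.2 -362.4   -1.6] target-axes [ 103.  -360.5   -4.5] rot [-0.14 -1.17 -1.08]
[[-0.35 -1.2  -3.89]
 [-0.08 -0.38 -2.78]]
```

View pics/v6.png

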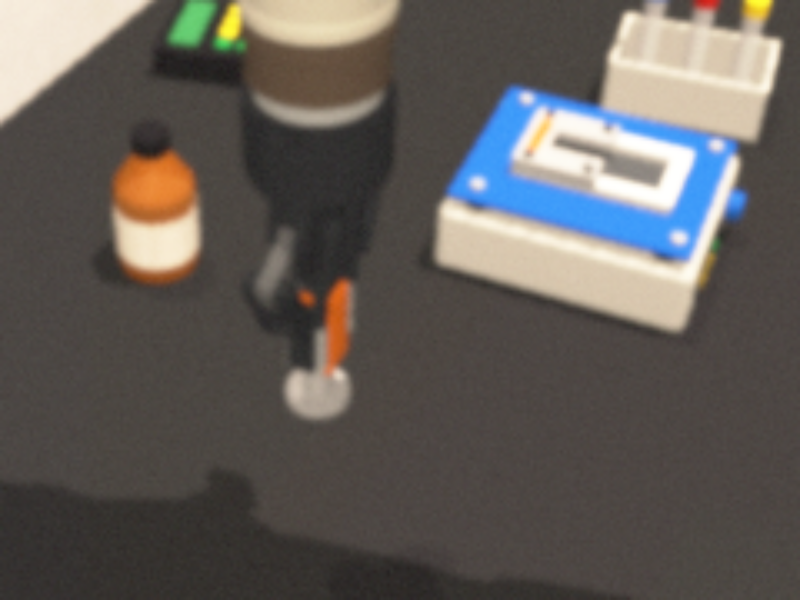

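The post is held upright, with its foot at about (325,267) px in the full side image. Weight is about 3.5 N. I'll carry it to above the entry.

Call:
jog_arm(deltas=[[[5,-20,-5,-0.1,-1.2,-1.1,20],[12,-42,0,0,0,0,20],[12,-42,0,0,0,0,20],[12,-42,0,0,0,0,20],[12,-42,0,0,0,0,20]]])

```text
clock: 7.45
eef_pos: [0.5122, -0.0474, 0.1626]
tool_rot: [-0.055, 0.998, 0.0, -0.005]
ft_force: [0.8, -0.2, -3.1]
grip_width: 0.0254
```

Call:
jog_arm(deltas=[[[12,-42,0,0,0,0,20],[12,-42,0,0,0,0,20],[6,-30,0,0,0,0,20],[0,0,0,0,0,0,20],[0,0,0,0,0,0,20]]])

```text
clock: 7.95
eef_pos: [0.4882, -0.1731, 0.1563]
tool_rot: [-0.051, 0.999, 0.001, -0.01]
ft_force: [0.3, 0.1, -3.7]
grip_width: 0.0254
```

```bash
python3 g.py .482 -.224 .17 5.5
```

```text
pos [ 0.4882 -0.1731  0.1563] t 7.95 ft [ 0.27  0.1  -3.74] w 0.0254
shift now-axes [ 11.6 -50.  -13.6] target-axes [ 11.1 -50.1 -13.7] rot [ 0.21 -1.14  0.3 ]
```

Call:
jog_arm(deltas=[[[6,-25,-7,0.2,-1.1,0.3,20],[6,-20,-7,0,0,0,20],[0,-5,0,0,0,0,20],[0,0,0,0,0,0,20],[0,0,0,0,0,0,20]]])

```text
clock: 8.45
eef_pos: [0.4806, -0.2189, 0.1664]
tool_rot: [-0.052, 0.999, 0.003, -0.003]
ft_force: [-0.7, -0.4, -3.4]
grip_width: 0.0254
```

```bash
python3 g.py .482 -.224 .17 5.5
```

```text
pos [ 0.4806 -0.2189  0.1664] t 8.45 ft [-0.66 -0.41 -3.36] w 0.0254
shift now-axes [-0.8 -5.2 -3.6] target-axes [-0.9 -5.2 -3.6] rot [ 0.37 -0.36  0.43]
```

Call:
jog_arm(deltas=[[[-0.8,-5.2,12,0.4,-0.3,0.4,20],[0,0,12,0,0,0,20],[0,0,12,0,0,0,20],[0,0,0,0,0,0,20],[0,0,0,0,0,0,20]]])

```text
clock: 8.95
eef_pos: [0.4822, -0.2178, 0.127]
tool_rot: [-0.052, 0.999, 0.002, -0.002]
ft_force: [0.7, 1.0, -2.2]
grip_width: 0.0252
```

```bash
python3 g.py .482 -.224 .122 5.5;  python3 - <<'E'
from h import *
im=camera("side");im2=camera("top")
cv2.imwrite("pics/s4.png",im[:,:,::-1]);cv2.imwrite("pics/t4.png",im2[:,:,::-1])
cv2.imwrite("pics/v7.png",np.hstack([cv2.resize(im[150:250,350:470,::-1],(480,400)),cv2.resize(im2[250:350,380:460,::-1],(320,400))]))
E
```

```text
pos [ 0.4822 -0.2178  0.127 ] t 8.95 ft [ 0.73  0.95 -2.22] w 0.0252
shift now-axes [ 0.8 -6.2  5. ] target-axes [ 0.8 -6.2  5. ] rot [ 0.21 -0.2   0.47]
```

View pics/v7.png

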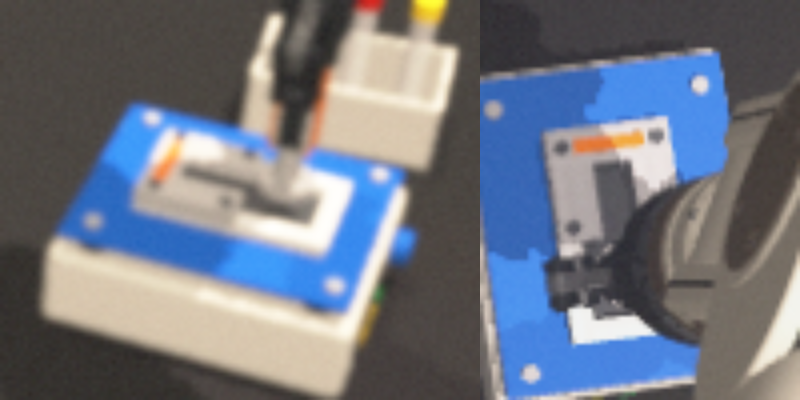

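The foot hovers over the wide end, still about 6 mm off in y, as measured. I'll correct it laterally and compare with projected points.

Call:
jog_arm(deltas=[[[0.8,-6.2,2,0.2,-0.2,0.4,20],[0,0,0,0,0,0,20],[0,0,0,0,0,0,20]]])

```text
clock: 9.35
eef_pos: [0.4831, -0.2252, 0.1266]
tool_rot: [-0.048, 0.999, -0.001, 0.002]
ft_force: [0.6, 0.4, -3.5]
grip_width: 0.0254
```

```bash
python3 g.py .482 -.224 .122 5.5;  python3 - <<'E'
from h import *
im=np.ascontiguousarray(camera("side")[:,:,::-1])
cv2.imwrite("pics/s5.png",im)
p=get_obs()["eef_pos"]; a=np.radians(5.5);R=np.array([[np.cos(a),-np.sin(a)],[np.sin(a),np.cos(a)]])
x0,y0=360,155;s=8
v=cv2.resize(im[y0:y0+75,x0:x0+100],None,fx=s,fy=s,interpolation=2)
def poly(P,c):
    q=np.array([(proj("side",k)-[x0,y0]+.5)*s for k in P]).astype(np.int32); cv2.polylines(v,[q],True,c,1)
w=lambda x,y,z:np.r_[np.array([.512,-.221])+R@[x,y],.063+z]
poly([w(-.064,-.035,.015),w(.055,-.035,.015),w(.055,.035,.015),w(-.064,.035,.015)],(0,255,0))
poly([w(-.052,-.022,.015),w(-.008,-.022,.015),w(-.008,.022,.015),w(-.052,.022,.015)],(0,0,255))
poly([p+[.018*np.cos(t),.018*np.sin(t),-.035] for t in np.linspace(0,6.2,30)],(255,0,255))
cv2.imwrite("pics/v8.png",v)
E
```

```text
pos [ 0.4831 -0.2252  0.1266] t 9.35 ft [ 0.6   0.38 -3.46] w 0.0254
shift now-axes [1.  1.3 4.6] target-axes [1.  1.3 4.6] rot [-0.11  0.17  0.03]
```

View pics/v8.png

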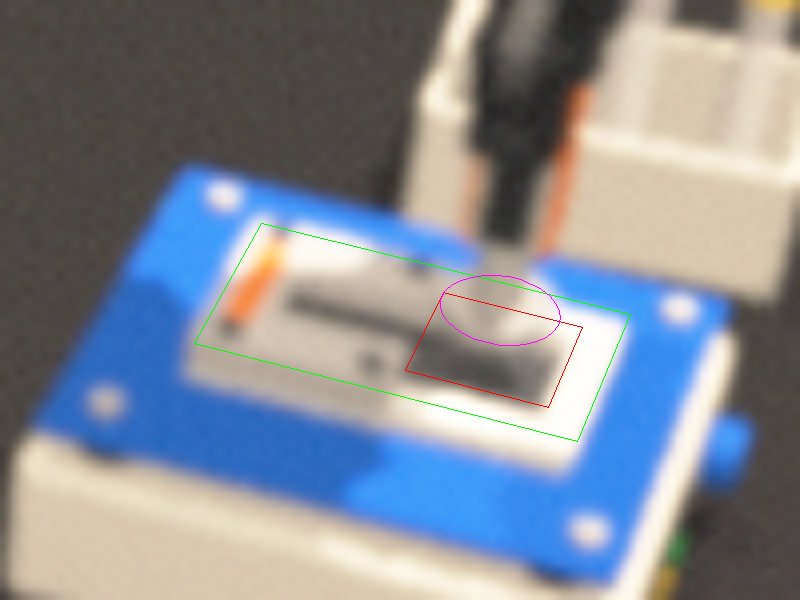

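The projected outlines of the foot (magenta), shoe and opening match the picture to within about 1 px. I'll descend gently.

Call:
jog_arm(deltas=[[[1,1.3,3,-0.1,0.2,0,20],[0,0,0,0,0,0,20],[0,0,4,0,0,0,20],[0,0,4,0,0,0,20],[0,0,0,0,0,0,20]]])

```text
clock: 9.9
eef_pos: [0.4819, -0.2241, 0.1149]
tool_rot: [-0.048, 0.999, -0.0, -0.0]
ft_force: [-0.6, 0.1, -3.4]
grip_width: 0.0252
```

```bash
python3 g.py .482 -.224 .108 5.5
```

```text
pos [ 0.4819 -0.2241  0.1149] t 9.9 ft [-0.59  0.07 -3.36] w 0.0252
shift now-axes [-0.1  0.1  6.9] target-axes [-0.1  0.1  6.9] rot [-0.02 -0.02  0.  ]
```

Call:
jog_arm(deltas=[[[0,0,2.5,0,0,0,20],[0,0,2.5,0,0,0,20],[0,0,1,0,0,0,20],[0,0,0,0,0,0,20],[0,0,0,0,0,0,20]]])

```text
clock: 10.4
eef_pos: [0.4818, -0.224, 0.108]
tool_rot: [-0.048, 0.999, -0.0, -0.0]
ft_force: [-0.3, -0.7, -4.0]
grip_width: 0.0257
```

Call:
jog_arm(deltas=[[[0,0,1.5,0,0,0,20],[0,0,1,0,0,0,20],[0,0,0.7,0,0,0,20],[0,0,0,0,0,0,20]]])

```text
clock: 10.8
eef_pos: [0.482, -0.2241, 0.1048]
tool_rot: [-0.048, 0.999, -0.0, -0.0]
ft_force: [-1.6, 0.2, -3.5]
grip_width: 0.0256
```

Call:
jog_arm(deltas=[[[0,0,0.5,0,0,0,20],[0,0,0,0,0,0,20]]])

```text
clock: 11.0
eef_pos: [0.482, -0.2241, 0.1043]
tool_rot: [-0.048, 0.999, -0.0, -0.0]
ft_force: [0.9, -0.2, -3.7]
grip_width: 0.0255
```

Call:
jog_arm(deltas=[[[0,0,0.5,0,0,0,20],[0,0,0,0,0,0,20]]])

```text
clock: 11.2
eef_pos: [0.4821, -0.2241, 0.1039]
tool_rot: [-0.048, 0.999, -0.0, -0.0]
ft_force: [0.1, 0.1, -3.8]
grip_width: 0.0256
```

Call:
jog_arm(deltas=[[[0,0,0.6,0,0,0,20],[0,0,0,0,0,0,20]]])

```text
clock: 11.4
eef_pos: [0.4822, -0.2242, 0.1035]
tool_rot: [-0.048, 0.999, -0.0, 0.0]
ft_force: [-0.4, -0.5, -3.3]
grip_width: 0.0254
```

Call:
jog_arm(deltas=[[[0,0,0.6,0,0,0,20],[0,0,0,0,0,0,20]]])

```text
clock: 11.6
eef_pos: [0.4822, -0.2242, 0.1033]
tool_rot: [-0.048, 0.999, -0.0, 0.0]
ft_force: [-0.6, 1.3, -1.1]
grip_width: 0.0254
```

Call:
jog_arm(deltas=[[[0,0,-1.2,0,0,0,20],[0,0,0,0,0,0,20],[-3,0,0,0,0,0,20],[-3,0,0,0,0,0,20],[0,0,0,0,0,0,20]]])

```text
clock: 12.1
eef_pos: [0.4888, -0.2236, 0.1042]
tool_rot: [-0.048, 0.999, -0.0, 0.0]
ft_force: [0.2, 0.4, -4.5]
grip_width: 0.0256
```

```bash
python3 g.py .5319 -.2193 .1045 5.5
```

```text
pos [ 0.4888 -0.2236  0.1042] t 12.1 ft [ 0.25  0.42 -4.5 ] w 0.0256
shift now-axes [-43.4   0.2  -0.3] target-axes [-43.4   0.2  -0.3] rot [-0.04  0.03  0.  ]
```

Call:
jog_arm(deltas=[[[-3,0,-0.4,0,0,0,20],[-3,0,0,0,0,0,20],[-2,0,0,0,0,0,20],[0,0,0,0,0,0,20]]])

```text
clock: 12.5
eef_pos: [0.4976, -0.2227, 0.1043]
tool_rot: [-0.048, 0.999, -0.0, 0.0]
ft_force: [0.4, -1.0, -3.3]
grip_width: 0.0255
```

Call:
jog_arm(deltas=[[[-2,0,0,0,0,0,20],[-2,0,0,0,0,0,20],[-1,0,0,0,0,0,20],[0,0,0,0,0,0,20]]])

```text
clock: 12.9
eef_pos: [0.503, -0.2221, 0.1042]
tool_rot: [-0.048, 0.999, -0.0, -0.0]
ft_force: [-0.3, -1.2, -3.9]
grip_width: 0.0254
```

```bash
python3 g.py .5319 -.2193 .1045 5.5
```

```text
pos [ 0.503  -0.2221  0.1042] t 12.9 ft [-0.28 -1.21 -3.88] w 0.0254
shift now-axes [-29.1   0.   -0.3] target-axes [-29.1   0.   -0.3] rot [-0.02 -0.    0.02]
```

Call:
jog_arm(deltas=[[[-3,0,0,0,0,0,20],[-3,0,0,0,0,0,20],[-2,0,0,0,0,0,20],[0,0,0,0,0,0,20]]])

```text
clock: 13.3
eef_pos: [0.5117, -0.2213, 0.1042]
tool_rot: [-0.048, 0.999, -0.0, 0.0]
ft_force: [0.3, 0.7, -3.9]
grip_width: 0.0252
```

Call:
jog_arm(deltas=[[[-3,0,0,0,0,0,20],[-3,0,0,0,0,0,20],[-2,0,0,0,0,0,20],[0,0,0,0,0,0,20]]])

```text
clock: 13.7
eef_pos: [0.5204, -0.2204, 0.1041]
tool_rot: [-0.048, 0.999, -0.0, 0.0]
ft_force: [-0.0, -0.2, -3.3]
grip_width: 0.0258
```

```bash
python3 g.py .5319 -.2193 .1045 5.5
```

```text
pos [ 0.5204 -0.2204  0.1041] t 13.7 ft [-0.05 -0.24 -3.33] w 0.0258
shift now-axes [-11.6  -0.   -0.4] target-axes [-11.6  -0.   -0.4] rot [-0.02 -0.    0.02]
```

Free so far. I'm approaching the stop, so I'll use smaller steps.

Call:
jog_arm(deltas=[[[-2,0,0,0,0,0,20],[-2,0,0,0,0,0,20],[-1,0,0,0,0,0,20],[0,0,0,0,0,0,20]]])

```text
clock: 14.1
eef_pos: [0.5257, -0.2198, 0.1041]
tool_rot: [-0.048, 0.999, -0.0, -0.0]
ft_force: [-1.2, 0.3, -3.4]
grip_width: 0.0254
```

Call:
jog_arm(deltas=[[[-1,0,0,0,0,0,20],[-1,0,0,0,0,0,20],[0,0,0,0,0,0,20]]])

```text
clock: 14.4
eef_pos: [0.5277, -0.2197, 0.104]
tool_rot: [-0.048, 0.999, -0.0, -0.0]
ft_force: [-0.3, -0.2, -3.8]
grip_width: 0.0254
```

Call:
jog_arm(deltas=[[[-0.8,0,0,0,0,0,20],[-0.8,0,0,0,0,0,20],[0,0,0,0,0,0,20]]])

```text
clock: 14.7
eef_pos: [0.5294, -0.2195, 0.1041]
tool_rot: [-0.048, 0.999, -0.0, -0.0]
ft_force: [-0.3, 0.6, -3.0]
grip_width: 0.0255
```

Call:
jog_arm(deltas=[[[-0.8,0,0,0,0,0,20],[0,0,0,0,0,0,20]]])

```text
clock: 14.9
eef_pos: [0.5302, -0.2194, 0.104]
tool_rot: [-0.048, 0.999, -0.0, -0.0]
ft_force: [-0.1, -0.1, -3.5]
grip_width: 0.0257
```

Call:
jog_arm(deltas=[[[-0.8,0,0,0,0,0,20],[0,0,0,0,0,0,20]]])

```text
clock: 15.1
eef_pos: [0.5311, -0.2194, 0.104]
tool_rot: [-0.048, 0.999, -0.0, -0.0]
ft_force: [0.9, 0.2, -3.6]
grip_width: 0.0254
```

Call:
jog_arm(deltas=[[[-0.7,0,0,0,0,0,20],[0,0,0,0,0,0,20]]])

```text
clock: 15.3
eef_pos: [0.5316, -0.2193, 0.104]
tool_rot: [-0.048, 0.999, -0.0, -0.001]
ft_force: [0.0, -0.9, -3.5]
grip_width: 0.0255
```

Call:
jog_arm(deltas=[[[-0.7,0,0,0,0,0,20],[0,0,0,0,0,0,20]]])

```text
clock: 15.5
eef_pos: [0.5316, -0.2192, 0.1037]
tool_rot: [-0.048, 0.999, -0.0, -0.001]
ft_force: [0.5, -0.9, -3.4]
grip_width: 0.0258
```

Call:
jog_arm(deltas=[[[-0.7,0,0,0,0,0,20],[0,0,0,0,0,0,20]]])

```text
clock: 15.7
eef_pos: [0.5317, -0.2192, 0.1036]
tool_rot: [-0.048, 0.999, -0.0, -0.002]
ft_force: [-0.9, -0.2, -3.1]
grip_width: 0.0251
```

The stop was felt at x = 0.5316; predicted home was 0.5319. I'll back off a hair to unload it, then raise to find the lips.

Call:
jog_arm(deltas=[[[0.3,0,-0.8,0,-0.2,0,20],[0,0,-0.8,0,0,0,20],[0,0,0,0,0,0,20]]])

```text
clock: 16.0
eef_pos: [0.5315, -0.2191, 0.1051]
tool_rot: [-0.048, 0.999, 0.0, 0.0]
ft_force: [-0.0, 0.1, -3.4]
grip_width: 0.0257
```

Call:
jog_arm(deltas=[[[0,0,-0.6,0,0,0,20],[0,0,0,0,0,0,20]]])

```text
clock: 16.2
eef_pos: [0.5316, -0.2191, 0.1058]
tool_rot: [-0.048, 0.999, 0.0, 0.0]
ft_force: [-1.2, -0.3, -3.2]
grip_width: 0.0251
```

Call:
jog_arm(deltas=[[[0,0,-0.6,0,0,0,20],[0,0,0,0,0,0,20]]])

```text
clock: 16.4
eef_pos: [0.5316, -0.2191, 0.1064]
tool_rot: [-0.048, 0.999, 0.0, 0.0]
ft_force: [-1.3, -0.2, -3.1]
grip_width: 0.0255
```

Call:
jog_arm(deltas=[[[0,0,-0.6,0,0,0,20],[0,0,0,0,0,0,20]]])

```text
clock: 16.6
eef_pos: [0.5316, -0.219, 0.107]
tool_rot: [-0.048, 0.999, 0.0, 0.0]
ft_force: [-0.5, 0.0, -4.0]
grip_width: 0.0253
```

```bash
python3 g.py .5317 -.2193 .1045 5.5
```

```text
pos [ 0.5316 -0.219   0.107 ] t 16.6 ft [-0.54  0.03 -3.98] w 0.0253
shift now-axes [-0.1 -0.3  2.5] target-axes [-0.1 -0.3  2.5] rot [ 0.03  0.01 -0.01]
```

Call:
jog_arm(deltas=[[[0,0,-0.6,0,0,0,20],[0,0,0,0,0,0,20]]])

```text
clock: 16.8
eef_pos: [0.5316, -0.219, 0.1077]
tool_rot: [-0.048, 0.999, 0.0, 0.0]
ft_force: [-1.4, 0.5, -3.7]
grip_width: 0.0253
```

Call:
jog_arm(deltas=[[[0,0,-0.6,0,0,0,20],[0,0,0,0,0,0,20]]])

```text
clock: 17.0
eef_pos: [0.5316, -0.219, 0.1083]
tool_rot: [-0.048, 0.999, 0.0, 0.0]
ft_force: [-0.5, 1.0, -4.2]
grip_width: 0.0255
```

Call:
jog_arm(deltas=[[[0,0,-0.6,0,0,0,20],[0,0,0,0,0,0,20]]])

```text
clock: 17.2
eef_pos: [0.5316, -0.219, 0.1085]
tool_rot: [-0.048, 0.999, 0.0, -0.0]
ft_force: [0.4, 0.6, -5.6]
grip_width: 0.025
```

Call:
jog_arm(deltas=[[[0,0,-0.6,0,0,0,20],[0,0,0,0,0,0,20]]])

```text
clock: 17.4
eef_pos: [0.5316, -0.219, 0.1086]
tool_rot: [-0.048, 0.999, 0.0, -0.0]
ft_force: [0.3, -0.6, -5.7]
grip_width: 0.0252
```

Contact with the lips is at about z = 0.1083, so play is about 5 mm. I'll hold an offset continuously to see the force response.

Call:
jog_arm(deltas=[[[0,0,-0.6,0,0,0,20],[0,0,-0.6,0,0,0,20]]])

```text
clock: 17.6
eef_pos: [0.5316, -0.219, 0.1092]
tool_rot: [-0.048, 0.999, 0.0, -0.0]
ft_force: [0.9, -0.1, -9.0]
grip_width: 0.0257
```

Call:
jog_arm(deltas=[[[0,0,-0.6,0,0,0,20]]])

```text
clock: 17.7
eef_pos: [0.5315, -0.219, 0.1094]
tool_rot: [-0.048, 0.999, 0.001, -0.001]
ft_force: [0.3, -1.1, -9.6]
grip_width: 0.0254
```

Call:
jog_arm(deltas=[[[0,0,-0.6,0,0,0,20]]])

```text
clock: 17.8
eef_pos: [0.5315, -0.219, 0.1096]
tool_rot: [-0.048, 0.999, 0.001, -0.001]
ft_force: [2.2, -0.6, -11.4]
grip_width: 0.0254
```

Call:
jog_arm(deltas=[[[0,0,-0.6,0,0,0,20]]])

```text
clock: 17.9
eef_pos: [0.5315, -0.2189, 0.1097]
tool_rot: [-0.048, 0.999, 0.001, -0.001]
ft_force: [2.5, -0.7, -11.6]
grip_width: 0.0256
```

Call:
jog_arm(deltas=[[[0,0,-0.8,0,0,0,20]]])

```text
clock: 18.0
eef_pos: [0.5315, -0.2189, 0.11]
tool_rot: [-0.048, 0.999, 0.001, -0.001]
ft_force: [1.7, -1.2, -13.4]
grip_width: 0.0253
```

Call:
jog_arm(deltas=[[[0,0,-0.8,0,0,0,20]]])

```text
clock: 18.1
eef_pos: [0.5315, -0.2189, 0.1103]
tool_rot: [-0.048, 0.999, 0.001, -0.001]
ft_force: [3.9, -0.9, -14.9]
grip_width: 0.0251
```

Call:
jog_arm(deltas=[[[0,0,-0.8,0,0,0,20]]])

```text
clock: 18.2
eef_pos: [0.5315, -0.2189, 0.1106]
tool_rot: [-0.048, 0.999, 0.001, -0.001]
ft_force: [3.9, -1.6, -15.3]
grip_width: 0.0254
```

Call:
jog_arm(deltas=[[[0,0,-0.7,0,0,0,20]]])

```text
clock: 18.3
eef_pos: [0.5315, -0.2189, 0.1107]
tool_rot: [-0.048, 0.999, 0.001, -0.002]
ft_force: [3.5, -0.8, -16.0]
grip_width: 0.0255
```

Call:
jog_arm(deltas=[[[0,0,-0.7,0,0,0,20]]])

```text
clock: 18.4
eef_pos: [0.5315, -0.2189, 0.1109]
tool_rot: [-0.048, 0.999, 0.001, -0.002]
ft_force: [2.7, -1.1, -16.8]
grip_width: 0.0251
```

Call:
jog_arm(deltas=[[[0,0,-0.7,0,0,0,20],[0,0,-0.7,0,0,0,20]]])

```text
clock: 18.6
eef_pos: [0.5314, -0.2189, 0.1113]
tool_rot: [-0.048, 0.999, 0.001, -0.002]
ft_force: [4.4, -1.9, -19.1]
grip_width: 0.0254
```

Call:
jog_arm(deltas=[[[0,0,-0.1,0,0,0,20]]])

```text
clock: 18.7
eef_pos: [0.5315, -0.2189, 0.1111]
tool_rot: [-0.048, 0.999, 0.001, -0.002]
ft_force: [4.5, -2.1, -17.7]
grip_width: 0.0254
```

Call:
jog_arm(deltas=[[[0,0,-0.4,0,0,0,20]]])

```text
clock: 18.8
eef_pos: [0.5315, -0.2189, 0.1112]
tool_rot: [-0.048, 0.999, 0.001, -0.002]
ft_force: [4.1, -2.0, -18.9]
grip_width: 0.0253
```

Call:
jog_arm(deltas=[[[0,0,-0.4,0,0,0,20]]])

```text
clock: 18.9
eef_pos: [0.5315, -0.2189, 0.1114]
tool_rot: [-0.048, 0.999, 0.001, -0.002]
ft_force: [5.0, -1.5, -19.2]
grip_width: 0.0255
```

Call:
jog_arm(deltas=[[[0,0,0,0,0,0,20],[0,0,0,0,0,0,20]]])

```text
clock: 19.1
eef_pos: [0.5315, -0.2189, 0.1113]
tool_rot: [-0.048, 0.999, 0.001, -0.003]
ft_force: [4.5, -1.3, -18.9]
grip_width: 0.0253
```

Call:
jog_arm(deltas=[[[0,0,-0.2,0,0,0,20],[0,0,-0.25,0,0,0,20]]])

```text
clock: 19.3
eef_pos: [0.5315, -0.2189, 0.1115]
tool_rot: [-0.048, 0.999, 0.001, -0.003]
ft_force: [4.5, -2.0, -19.4]
grip_width: 0.0256
```

Call:
jog_arm(deltas=[[[0,0,0.6,0,0,0,20]]])

```text
clock: 19.4
eef_pos: [0.5315, -0.2189, 0.111]
tool_rot: [-0.048, 0.999, 0.001, -0.003]
ft_force: [4.4, -1.2, -16.5]
grip_width: 0.0253
```

Call:
jog_arm(deltas=[[[0,0,0,0,0,0,20]]])

```text
clock: 19.5
eef_pos: [0.5315, -0.2189, 0.1112]
tool_rot: [-0.048, 0.999, 0.001, -0.002]
ft_force: [3.7, -1.3, -17.2]
grip_width: 0.0252
```

Call:
jog_arm(deltas=[[[0,0,0,0,0,0,20]]])

```text
clock: 19.6
eef_pos: [0.5315, -0.2189, 0.1113]
tool_rot: [-0.048, 0.999, 0.001, -0.002]
ft_force: [4.9, -0.8, -19.3]
grip_width: 0.0253
```

Call:
jog_arm(deltas=[[[0,0,0.5,0,0,0,20],[0,0,0.4,0,0,0,20]]])

```text
clock: 19.8
eef_pos: [0.5315, -0.2189, 0.1108]
tool_rot: [-0.048, 0.999, 0.001, -0.002]
ft_force: [3.6, -1.3, -16.0]
grip_width: 0.0257
```

Call:
jog_arm(deltas=[[[0,0,0.2,0,0,0,20]]])

```text
clock: 19.9
eef_pos: [0.5315, -0.2189, 0.1108]
tool_rot: [-0.048, 0.999, 0.001, -0.002]
ft_force: [3.6, -0.7, -16.5]
grip_width: 0.0257
```

Call:
jog_arm(deltas=[[[0,0,0,0,0,0,20]]])

```text
clock: 20.0
eef_pos: [0.5315, -0.2189, 0.111]
tool_rot: [-0.048, 0.999, 0.001, -0.002]
ft_force: [3.3, -0.7, -16.7]
grip_width: 0.0258
```

Call:
jog_arm(deltas=[[[0,0,0.5,0,0,0,20],[0,0,0.3,0,0,0,20]]])

```text
clock: 20.2
eef_pos: [0.5315, -0.2189, 0.1106]
tool_rot: [-0.048, 0.999, 0.001, -0.002]
ft_force: [3.5, -0.8, -14.8]
grip_width: 0.0251
```

Call:
jog_arm(deltas=[[[0,0,0.2,0,0,0,20],[0,0,0.1,0,0,0,20]]])

```text
clock: 20.4
eef_pos: [0.5315, -0.2189, 0.1105]
tool_rot: [-0.048, 0.999, 0.001, -0.002]
ft_force: [2.9, -1.3, -14.9]
grip_width: 0.0258
```

Net pull is about 11–12 N. I'll hold here.

Call:
jog_arm(deltas=[[[0,0,0.1,0,0,0,20],[0,0,0.1,0,0,0,20],[0,0,0.1,0,0,0,20]]])

```text
clock: 20.7
eef_pos: [0.5315, -0.2189, 0.1105]
tool_rot: [-0.048, 0.999, 0.001, -0.002]
ft_force: [2.7, -1.8, -14.8]
grip_width: 0.0254
```

Call:
jog_arm(deltas=[[[0,0,0.1,0,0,0,20],[0,0,0.1,0,0,0,20],[0,0,0.1,0,0,0,20]]])

```text
clock: 21.0
eef_pos: [0.5315, -0.2189, 0.1104]
tool_rot: [-0.048, 0.999, 0.001, -0.002]
ft_force: [3.2, -1.2, -14.0]
grip_width: 0.0254
```

Call:
jog_arm(deltas=[[[0,0,0.1,0,0,0,20],[0,0,0.1,0,0,0,20],[0,0,0.1,0,0,0,20]]])

```text
clock: 21.3
eef_pos: [0.5315, -0.2189, 0.1103]
tool_rot: [-0.048, 0.999, 0.001, -0.002]
ft_force: [3.7, -1.1, -13.4]
grip_width: 0.0252
```

Call:
jog_arm(deltas=[[[0,0,0.1,0,0,0,20],[0,0,0.1,0,0,0,20],[0,0,0.1,0,0,0,20]]])

```text
clock: 21.6
eef_pos: [0.5315, -0.2189, 0.1102]
tool_rot: [-0.048, 0.999, 0.001, -0.002]
ft_force: [1.6, -1.1, -14.5]
grip_width: 0.0252
```

Call:
jog_arm(deltas=[[[0,0,0.1,0,0,0,20],[0,0,0.1,0,0,0,20],[0,0,0.1,0,0,0,20]]])

```text
clock: 21.9
eef_pos: [0.5315, -0.2189, 0.1101]
tool_rot: [-0.048, 0.999, 0.001, -0.002]
ft_force: [1.8, -1.2, -13.8]
grip_width: 0.0251
```

Call:
jog_arm(deltas=[[[0,0,0.1,0,0,0,20],[0,0,0.1,0,0,0,20],[0,0,0.1,0,0,0,20]]])

```text
clock: 22.2
eef_pos: [0.5315, -0.2189, 0.11]
tool_rot: [-0.048, 0.999, 0.001, -0.001]
ft_force: [2.2, -1.7, -12.1]
grip_width: 0.0254
```

I'll repeat with a steadier hold nearer the middle of the band, for margin.

Call:
jog_arm(deltas=[[[0,0,-0.3,0,0,0,20],[0,0,-0.3,0,0,0,20]]])

```text
clock: 22.4
eef_pos: [0.5315, -0.2189, 0.1104]
tool_rot: [-0.048, 0.999, 0.001, -0.002]
ft_force: [2.9, -1.5, -13.7]
grip_width: 0.0253
```

Call:
jog_arm(deltas=[[[0,0,-0.1,0,0,0,20],[0,0,0,0,0,0,20]]])

```text
clock: 22.6
eef_pos: [0.5315, -0.2189, 0.1103]
tool_rot: [-0.048, 0.999, 0.001, -0.002]
ft_force: [2.8, -1.5, -14.0]
grip_width: 0.0252
```

Call:
jog_arm(deltas=[[[0,0,0,0,0,0,20],[0,0,0,0,0,0,20]]])

```text
clock: 22.8
eef_pos: [0.5315, -0.2189, 0.1102]
tool_rot: [-0.048, 0.999, 0.001, -0.002]
ft_force: [3.5, -1.5, -13.0]
grip_width: 0.0252
```

Call:
jog_arm(deltas=[[[0,0,-0.3,0,0,0,20],[0,0,-0.3,0,0,0,20],[0,0,-0.1,0,0,0,20]]])

```text
clock: 23.1
eef_pos: [0.5315, -0.2189, 0.1106]
tool_rot: [-0.048, 0.999, 0.001, -0.002]
ft_force: [3.1, -1.0, -14.8]
grip_width: 0.0252
```

Call:
jog_arm(deltas=[[[0,0,-0.05,0,0,0,20],[0,0,-0.05,0,0,0,20],[0,0,-0.05,0,0,0,20]]])

```text
clock: 23.4
eef_pos: [0.5315, -0.2189, 0.1105]
tool_rot: [-0.048, 0.999, 0.001, -0.002]
ft_force: [3.7, -1.3, -15.0]
grip_width: 0.0253
```

Call:
jog_arm(deltas=[[[0,0,-0.05,0,0,0,20],[0,0,-0.05,0,0,0,20],[0,0,-0.05,0,0,0,20]]])

```text
clock: 23.7
eef_pos: [0.5315, -0.219, 0.1106]
tool_rot: [-0.048, 0.999, 0.001, -0.002]
ft_force: [2.9, -1.4, -15.0]
grip_width: 0.025
```

Call:
jog_arm(deltas=[[[0,0,-0.05,0,0,0,20],[0,0,-0.05,0,0,0,20],[0,0,-0.05,0,0,0,20]]])

```text
clock: 24.0
eef_pos: [0.5315, -0.219, 0.1106]
tool_rot: [-0.048, 0.999, 0.001, -0.002]
ft_force: [4.2, -1.5, -15.5]
grip_width: 0.0255
```

Call:
jog_arm(deltas=[[[0,0,-0.05,0,0,0,20],[0,0,-0.05,0,0,0,20],[0,0,-0.05,0,0,0,20]]])

```text
clock: 24.3
eef_pos: [0.5315, -0.2189, 0.1107]
tool_rot: [-0.048, 0.999, 0.001, -0.002]
ft_force: [3.2, -0.8, -16.5]
grip_width: 0.0256
```

Call:
jog_arm(deltas=[[[0,0,-0.05,0,0,0,20],[0,0,-0.05,0,0,0,20],[0,0,-0.05,0,0,0,20]]])

```text
clock: 24.6
eef_pos: [0.5315, -0.219, 0.1107]
tool_rot: [-0.048, 0.999, 0.001, -0.002]
ft_force: [3.5, -0.6, -16.1]
grip_width: 0.0251
```

Held about 11–13 N net for over 1.5 s. Now I'll ease down to the floor.

Call:
jog_arm(deltas=[[[0,0,0.8,0,0,0,20],[0,0,1,0,0,0,20],[0,0,1,0,0,0,20],[0,0,0,0,0,0,20]]])

```text
clock: 25.0
eef_pos: [0.5315, -0.219, 0.1098]
tool_rot: [-0.048, 0.999, 0.001, -0.001]
ft_force: [1.1, -0.6, -11.5]
grip_width: 0.025
```

Call:
jog_arm(deltas=[[[0,0,1,0,0,0,20],[0,0,1,0,0,0,20],[0,0,0.8,0,0,0,20],[0,0,0,0,0,0,20]]])

```text
clock: 25.4
eef_pos: [0.5316, -0.219, 0.109]
tool_rot: [-0.048, 0.999, 0.001, -0.001]
ft_force: [0.0, -0.8, -8.4]
grip_width: 0.0251
```

```bash
python3 g.py .5317 -.2192 .1034 5.5
```

```text
pos [ 0.5316 -0.219   0.109 ] t 25.4 ft [ 0.04 -0.81 -8.37] w 0.0251
shift now-axes [-0.1 -0.2  5.6] target-axes [-0.1 -0.2  5.6] rot [ 0.07 -0.07 -0.01]
```

Call:
jog_arm(deltas=[[[0,0,1,0,0,0,20],[0,0,1,0,0,0,20],[0,0,1,0,0,0,20],[0,0,0,0,0,0,20]]])

```text
clock: 25.8
eef_pos: [0.5316, -0.2191, 0.1077]
tool_rot: [-0.048, 0.999, 0.0, -0.0]
ft_force: [-0.6, 0.0, -4.3]
grip_width: 0.0253
```

Call:
jog_arm(deltas=[[[0,0,1,0,0,0,20],[0,0,0.8,0,0,0,20],[0,0,0,0,0,0,20]]])

```text
clock: 26.1
eef_pos: [0.5316, -0.2191, 0.1064]
tool_rot: [-0.048, 0.999, 0.0, 0.0]
ft_force: [-0.1, 0.3, -2.2]
grip_width: 0.0253
```

Call:
jog_arm(deltas=[[[0,0,1,0,0,0,20],[0,0,0.8,0,0,0,20],[0,0,0,0,0,0,20]]])

```text
clock: 26.4
eef_pos: [0.5316, -0.2191, 0.1045]
tool_rot: [-0.048, 0.999, 0.0, 0.0]
ft_force: [-0.9, -0.2, -4.0]
grip_width: 0.0255
```

Call:
jog_arm(deltas=[[[0,0,0.5,0,0,0,20],[0,0,0,0,0,0,20]]])

```text
clock: 26.6
eef_pos: [0.5316, -0.2192, 0.1039]
tool_rot: [-0.048, 0.999, 0.0, 0.0]
ft_force: [-0.7, 0.2, -3.6]
grip_width: 0.0254
```

Call:
jog_arm(deltas=[[[0,0,0.4,0,0,0,20],[0,0,0,0,0,0,20]]])

```text
clock: 26.8
eef_pos: [0.5316, -0.2192, 0.1035]
tool_rot: [-0.048, 0.999, 0.0, 0.0]
ft_force: [-0.8, -0.3, -1.8]
grip_width: 0.0254
```

On the floor. Releasing slowly.

Call:
jog_arm(deltas=[[[0,0,0,0,0,0,28],[0,0,0,0,0,0,32],[0,0,0,0,0,0,40],[0,0,0,0,0,0,55],[0,0,0,0,0,0,65]]])

```text
clock: 27.3
eef_pos: [0.5353, -0.2201, 0.1067]
tool_rot: [-0.048, 0.999, -0.001, 0.004]
ft_force: [-0.1, 0.1, -0.7]
grip_width: 0.0645
```

Call:
jog_arm(deltas=[[[0,0,0,0,0,0,65],[0,0,-8,0,0,0,65],[0,0,-15,0,0,0,65],[0,0,-20,0,0,0,65],[0,0,-20,0,0,0,65]]])

```text
clock: 27.8
eef_pos: [0.5325, -0.219, 0.1697]
tool_rot: [-0.048, 0.999, 0.0, 0.001]
ft_force: [0.4, -0.1, 0.6]
grip_width: 0.0652
```

Call:
jog_arm(deltas=[[[0,0,-25,0,0,0,65],[0,0,-30,0,0,0,65],[0,0,-30,0,0,0,65],[30,0,-20,0,0,0,65],[40,0,0,0,0,0,65]]])

```text
clock: 28.3
eef_pos: [0.4656, -0.2261, 0.2832]
tool_rot: [-0.05, 0.999, -0.002, 0.005]
ft_force: [-0.3, -1.1, 0.5]
grip_width: 0.0653
```

Call:
jog_arm(deltas=[[[40,0,0,0,0,0,65],[40,0,0,0,0,0,65],[20,0,0,0,0,0,65],[0,0,0,0,0,0,65],[0,0,0,0,0,0,65]]])

```text
clock: 28.8
eef_pos: [0.3599, -0.2364, 0.2875]
tool_rot: [-0.049, 0.999, -0.004, 0.008]
ft_force: [0.9, -0.3, 0.1]
grip_width: 0.0653
```

Run:
```python
from h import *
o=get_obs();print(o["clock"],o["eef_pos"],o["ft_force"])
a=camera("side")[120:240,320:480,::-1];b=camera("top")[220:340,340:500,::-1]
cv2.imwrite("pics/v9.png",np.hstack([cv2.resize(a,(400,300)),cv2.resize(b,(400,300))]))
```

```text
28.8 [ 0.35986563 -0.23639968  0.28750448] [ 0.92061325 -0.31130421  0.10544654]
```

View pics/v9.png

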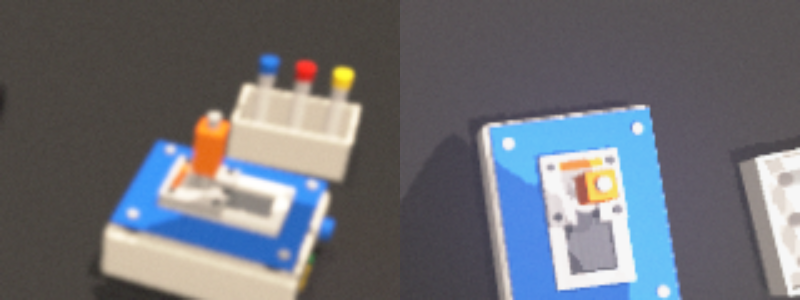

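The post stands upright near the orange stop mark, with the spigot top at about (421.6,293.6) px in the top image and (405,167) px in the side image. I'll check the numbers before handing in.

Run:
```python
from h import *
a=np.radians(5.5);R=np.array([[np.cos(a),-np.sin(a)],[np.sin(a),np.cos(a)]])
for n,uv in(("top",(421.6,293.6)),("side",(405.5,166.8))):
    p=atz(n,uv,.161)[:2]; print(n,p,"platform mm",(R.T@(p-[.512,-.221])*1000).round(1))
```

```text
top [ 0.53162614 -0.22036136] platform mm [19.6 -1.2]
side [ 0.52995058 -0.21038487] platform mm [18.9  8.8]
```

```bash
python3 -c "
from workcell import *
print(job_done())"
```

```text
the job is handed in; nothing more can be done
None
```

The post is in the shoe, fully home and released, and the job was handed in at about 29 s of the 67 s allowed. `job_done()` gave no verdict.

- **Insertion:** I regrasped the post once on the bench because the first grip was high and off-centre. The foot went down through the wide end without touching the walls. I slid it until it met the stop, with the tool (TCP) at x = 0.5316 m against a predicted home of 0.5319 m. The play under the lips felt like about 5 mm.
- **Pull test:** I held a net upward pull of about 11–12.5 N for 1.5 s, from 23.1 to 24.6 s. This is the wrist force less about 3.6 N for the post's weight.
- **Overshoot:** Before that hold, the pull crept up to about 16 N (16–17 N with the side force) for roughly half a second. That is above the 15 N band but below the 22 N limit.
- **Finish:** I lowered the post to the floor, opened the fingers and moved the arm clear.

**Final checks:**
- The top camera puts the post at platform (19.6, -1.2) mm, upright and home.
- The side camera agrees in x (18.9 mm) but reads y = +8.8 mm. I rejected that reading because the slot allows only about ±3 mm, and the side view had earlier read the post's foot on the bench about 10 mm too far in y as well.
- The tray looks untouched in the last picture. The bottle and box were outside that crop, but the arm never went near them.

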